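# Seat a keyed carving faceplate in the positioner and hold it home

### The arm

A 7-joint arm with a two-finger parallel gripper is mounted at the origin on the work surface. World frame = base frame: x ahead of the robot, y to its left, z up, the work surface at z = 0. Lengths are in mm, angles in rad, forces in N, time in s.
With the tool pointing down it reaches from about 425 to 950 mm from the base axis. Payload 4.7 kg.
Tool frame: the origin (TCP) lies between the finger pads; the fingertips stand 17 mm ahead of it and the grasp point (between the pads) lies 2 mm behind it; z points along the fingers, y is the line along which they close (so a half turn about z gives the same grasp; the last joint's range is limited). The gripper opens to 85 mm and grips with 20 to 120 N. Pads are 22 mm wide; open, the fingers measure 114 mm over their backs; the gripper's body (76 mm by 85 mm) begins 54 mm behind the grasp point. The pads swing forward as they close: fully open they stand 13 mm farther back than shut.
Start: joints at [1.076, 0.469, -0.049, 1.532, 0.024, 1.141, -0.082], TCP at [303.213, -603.082, 248.335] pointing down, gripper open.
Joint ranges: [-2.59, 2.59], [-0.33, 1.99], [-1.39, 1.29], [0.1, 2.45], [-1.04, 4.18], [0.21, 1.99], [-2.66, 2.66]. Speed limits (rad/s): [2.57, 2.57, 3.14, 3.14, 3.14, 3.14, 3.14].

### API

Orientations are given as a rotation vector (axis times angle).
In Python, from cell import bot gives the robot as it stands.
- The arm moves only by the shell command python3 -m creep 'ROWS'. ROWS is text: rows parted by semicolons, each of 7 numbers parted by spaces: the turn, a rotation vector about the tool's x, y, z in units of 90 degrees (1.0 is 90 degrees), then the shift along the tool's x, y, z in units of 500 mm (1.0 is 500 mm), then the gripper's target within -1 to 1 (shut at 1, half-way at 0, fully open at -1). In form: wx wy wz x y z grip; .... A call has 1 to 5 rows; each row is the pose to reach, as a shift and turn from the pose commanded when the call began, along the tool's axes at that moment; what a row does not reach only later rows make up. A row lasts 1/8 s, in which the tool goes at most 62.5 mm and 10.7 degrees, less where a joint would pass 70% of its speed; a pose out of reach is approached as far as the arm can. A call with a number of a shift or a turn outside -1 to 1 is refused whole. A call with a gripper value outside its range is refused whole. The fingers move at their own pace and stop on an object; the grip force is fixed at half the most. Time passes only in rows, so rows that repeat a pose let the fingers close. It gives the time, the measured TCP pose, the force, the opening and the grip force at its end, in the units of the state.
- bot.observe(): the state, without advancing time (a new reading comes with each control period).
- bot.grab_frame(name): name is "scene" or "side" or "wrist"; returns a dict with "image" (480x640x3 uint8, red, green, blue), "vfov" (degrees; the focal length in pixels is half the picture's height over the tangent of half this angle, whatever the lens; pixels are square), "cx", "cy" (the principal point, pixels), "dist" ([k1, k2, p1, p2, k3] as OpenCV has them; the pictures are not rectified), "rvec" (rotation vector, rad) and "tvec" (3), from world to camera coordinates, as OpenCV has them. Camera axes: x right, y down, z forward; pixel columns grow to the right and rows downward; lengths in mm; the calibration is good to about 2 mm. A picture is of the moment at which its call begins. There is no depth.
- bot.close_job(): hands the job in; it is judged then, once.
Trained networks look in a picture, given as the dict that the camera call returned (one of the last four; its "shot" number tells which), for a name from the list of things; names that differ only in an ending like _2 or _b are one class to them, and where a whole thing is asked for, a point or a joint stands for the part that bears it (a point fixed in the world has none). Each returns a list of dicts, best first, with "p" (0 to 1); they miss things now and then, are a little off and sometimes report something else, mostly with a low value. They report only what shows in the picture. A call takes as long as a camera call. They do not tell look-alikes from the thing itself.
- bot.look_for(picture, name): "rect" ([left, top, right, bottom] in pixels, round what is visible of it).
- bot.cut_out(picture, name): "region" (480x640 bool, what is visible of it) and "rect" ([left, top, right, bottom] in pixels, round what is visible of it).
The state is a dict: "time": time; "joint_positions": joint angles; "qvel": joint speeds; "tau": joint torques, N m; "tcp_pos": TCP position; "eef_rot": TCP orientation; "ft_force": force on the tool from outside, world axes, zero at the start; "ft_torque": the same for the moment, N m; "gripper_width": opening from 0.0 (shut) to 1.0 (fully open); "finger_force": force on a finger pad.
Only numpy, scipy, OpenCV 4.12 (cv2) and the standard library are available. Lean on these libraries where they do the work, as an engineer would, in place of code of your own. Each camera call takes 0.05 s, during which the arm holds its last target. There are 200 camera calls.

### The job

First swing the clamp lever of the green carving positioner to 60 degrees, on the middle of its green mark (the shank is then free to enter while the ball joint stays locked). Then lift the limewood finial out of the beech stand, lower the keyed shank under its faceplate into the positioner's hub, turning it until the key slips into the keyway, and push it down against the lifter spring until the faceplate sits fully home on the hub. Finish while still holding it: keep it gripped and pressed fully home, with the lever still on its mark, so that a mate can lock the clamp; do not let go, and leave the other things on the bench alone.

Things in the scene. Friction and masses are not known exactly. Their poses are not given: they have to be found in the camera images.
- positioner: Carving positioner fixed to the bench: dark green cast base 140 mm across, steel ball joint, round green head 76 mm across (the hub), its flat top 160 mm above the bench. Origin on the bench under the middle of the head, z up, +x towards the keyway, which a red stripe on the head's top and side marks. The clamp lever stands on a lug on the -x side.
- hub_mouth (a point): Middle of the bore in the head's flat top, 160 mm above the bench; axes as the positioner's. The middle of the faceplate's underside comes here when home. The upright bore in its steel bush is 26 mm across; its one keyway, on the +x side, is 10.5 mm wide, reaches 19 mm from the axis and runs the whole depth (bore depth over 60 mm).
- lifter (a joint): Brass plunger on a spring in the bore: 0 when up, grows (m) as it is pushed down, at most 0.018. The shank's foot meets it when the faceplate is still 14 mm above the head; it pushes up with 9 N there and 16 N with the faceplate home (0.014). That is more than the finial weighs, so the finial rises up to 14 mm if let go.
- clamp_lever (a joint): Lever angle (rad) about its upright pivot, counter-clockwise seen from above: 0 clamped (white mark), 1.047 = 60 degrees (middle of green mark), stop at 1.75 (red mark). The bar points 120 degrees + angle from the positioner's +x. Takes about 3 N at the knob, stays where left. Works a lock bolt 9 mm below the head's top that stops the shank until about 40 degrees.
- lever_knob (a point): On the axis of the lever's knob, 173 mm above the bench. The knob is an upright black cylinder 22 mm across, 40 mm tall, from 149 to 189 mm above the bench, fixed on the bar's end 85 mm from the pivot; it may turn between the fingers. The steel bar below it is 10 mm wide, 140 to 148 mm above the bench.
- lever_pivot (a point): On the lever's upright pivot axis, 52 mm from the bore's axis on the positioner's -x side, 173 mm above the bench as lever_knob is.
- stand: Bored beech block, 120 x 120 mm, 56 mm high, fixed; origin in the middle of its underside. The finial's shank hangs in its 43 mm hole, which goes right through.
- finial: The work, loose, about 0.56 kg: limewood finial screwed on a round steel faceplate 90 mm across and 6 mm thick, a keyed steel shank below. Origin in the middle of the faceplate's underside, z up along the shank's axis, +x on the key's side, which a red stripe on the faceplate's top and rim marks. At the start it stands upright, faceplate on the stand's top, origin 56 mm above the bench.
- block_grip (a point): On the finial's axis, 60 mm above its origin, in the pale limewood block: 46 x 46 mm with flat upright sides along the finial's x and y, from 6 to 76 mm above the origin, small rosettes low on its sides. Good place to grip. A carved bud 42 mm across on the block ends 98 mm above the origin.
- key_foot (a point): Middle of the key's lower end, 14.5 mm from the axis on the finial's +x side, 32 mm below the origin. The key is 8 mm wide, stands out to 17 mm from the axis and runs from there up to the faceplate. The shank is 24 mm across and 46 mm long below the faceplate; its lowest 14 mm are plain, with a chamfered foot.
- gouge_yellow: Carving gouge lying on the bench along its x, 240 mm long, square yellow handle 25 mm thick; origin on the bench near the ferrule. Leave alone.
- gouge_green: Carving gouge like the yellow one, with a green handle. Leave alone.
- oilstone: Grey oilstone in a dark wooden case, 70 x 210 x 33 mm, long along its y; origin in the middle of its underside. Leave alone.
- bench_brush: Bench brush lying along its x, handle to its -x. Leave alone.
Things that resemble listed ones, but are neither listed nor needed, are in the scene too. Leave any black, blue or orange look-alike of the finial alone.

How it is judged (in metres and radians):
On the way, in this order (a step that is already met when the one before it is completed fails the run):
1. the clamp lever stands at 60 degrees, within 8 degrees (value of joint clamp_lever between 0.907 and 1.187 rad and velocity of joint clamp_lever between -0.1 and 0.1 rad/s), for 0.3 s.
2. the finial is held by the fingers, its shank clear of the stand (z of finial in the frame of stand above 0.104 m and contact force between the fingers and finial above 1 N), for 0.1 s.
3. the key has slipped into the keyway (faceplate less than 28 mm above the hub, key in line) (z of finial in the frame of hub_mouth below 0.028 m and horizontal distance between finial and hub_mouth below 0.005 m and x of key_foot in the frame of hub_mouth above 0.01 m and angle between the x axis of finial and the x axis of positioner, either way round below 0.2 rad), for 0.1 s.
At the end, for the whole second after the job is handed in: Lever at 60 degrees within 8; faceplate home on the hub (within 2.5 mm), shank centred within 4 mm, upright and with its key in the keyway; finial at rest, still gripped by the fingers and pressed down against the lifter spring (value of joint clamp_lever between 0.907 and 1.187 rad and z of finial in the frame of hub_mouth between -0.004 and 0.0025 m and horizontal distance between finial and hub_mouth below 0.004 m and angle between the x axis of finial and the x axis of positioner, either way round below 0.15 rad and angle between finial's own z axis and vertical below 0.06 rad and linear speed of finial below 0.02 m/s and contact force between the fingers and finial above 3 N and contact force between finial and positioner above 6 N); the arm keeps its last pose, push and grip.
It fails at once if a bystander (gouge, oilstone, brush) is moved by more than 30 mm (distance of any of gouge_yellow, gouge_green, oilstone, bench_brush from where it was at the start of the episode above 0.03 m).
It also fails if it takes over 59 s, if anything falls off the work surface, if the arm or the gripper's body presses on something with over 40 N, if the wrist force passes 120 N, or if a joint passes its speed limit or range.

## Working session

There is one attempt and no reset: what is moved stays moved. The work goes in short steps, Python scripts to look and compute and a shell command to move; the robot and the scene stay as the last step left them, time stands still between calls to the robot, and variables do not carry over. Pictures are saved under pics/ and viewed, at most 12 in all, crops included, and the job is handed in when it is done.

```bash
ls; mkdir -p pics; cat > h.py <<'E'
import numpy as np,cv2
from cell import bot
def K(f):
    fl=240/np.tan(np.radians(f["vfov"])/2); return np.array([[fl,0,f["cx"]],[0,fl,f["cy"]],[0,0,1.]])
def ray(f,px):
    u=cv2.undistortPoints(np.array([[px]],float),K(f),np.array(f["dist"],float))[0,0]
    R=cv2.Rodrigues(np.array(f["rvec"],float))[0]; t=np.array(f["tvec"],float).ravel()
    return -R.T@t, R.T@np.array([u[0],u[1],1])
def atz(f,px,z):
    o,d=ray(f,px); return o+d*(z-o[2])/d[2]
def proj(f,P):
    return cv2.projectPoints(np.array(P,float).reshape(-1,1,3),np.array(f["rvec"],float),np.array(f["tvec"],float),K(f),np.array(f["dist"],float))[0].reshape(-1,2)
def save(f,n): cv2.imwrite("pics/"+n,f["image"][:,:,::-1])
def crop(f,n,r,s):
    l,t,rr,b=r; cv2.imwrite("pics/"+n,cv2.resize(f["image"][t:b,l:rr,::-1],None,fx=s,fy=s,interpolation=cv2.INTER_CUBIC))
E
python3 - <<'E'
from h import *
a=bot.grab_frame("scene");b=bot.grab_frame("side")
cv2.imwrite("pics/a.png",cv2.resize(a["image"][:,:,::-1],(800,600)));
cv2.imwrite("pics/b.png",cv2.resize(b["image"][:,:,::-1],(800,600)))
for f,n in((a,"scene"),(b,"side")):
    print(n,ray(f,(320,240)))
    for k in("positioner","finial","stand","lever_knob","gouge_yellow","gouge_green","oilstone","bench_brush"):
        print(k,[(round(r["p"],2),[int(v) for v in r["rect"]]) for r in bot.look_for(f,k)][:4])
o=bot.observe();print(o["eef_rot"],o["ft_force"],o["gripper_width"])
E
```

```text
pics
scene (array([1001.59655786, -691.1161604 ,  914.65740063]), array([-0.32634619,  0.61391987, -0.71884464]))
positioner [(0.94, [221, 215, 301, 334])]
finial [(0.98, [383, 194, 424, 245]), (0.96, [382, 161, 416, 209]), (0.87, [264, 173, 298, 218]), (0.8, [317, 183, 350, 229])]
stand [(0.74, [299, 197, 367, 254])]
lever_knob [(0.77, [226, 216, 249, 267])]
gouge_yellow [(0.52, [316, 183, 352, 228])]
gouge_green [(0.72, [242, 235, 329, 277]), (0.65, [145, 340, 235, 413])]
oilstone [(0.73, [344, 255, 403, 337])]
bench_brush [(0.58, [339, 163, 391, 186])]
side (array([198.72514774, 728.21148877, 655.25860136]), array([ 0.40741886, -0.72649035, -0.55361518]))
positioner [(0.62, [329, 185, 407, 267])]
finial [(0.87, [262, 249, 308, 306]), (0.87, [190, 234, 232, 300]), (0.82, [257, 312, 309, 377]), (0.69, [171, 272, 218, 339])]
stand [(0.81, [241, 275, 330, 333])]
lever_knob []
gouge_yellow [(0.83, [300, 261, 396, 306])]
gouge_green [(0.7, [409, 210, 447, 239])]
oilstone [(0.61, [220, 220, 294, 274])]
bench_brush [(0.61, [182, 363, 283, 434])]
[3.05667565e+00 7.25067893e-01 1.04854918e-04] [-0.88455183 -0.05827091  0.15088745] 0.9973797592807677
```

View pics/a.png

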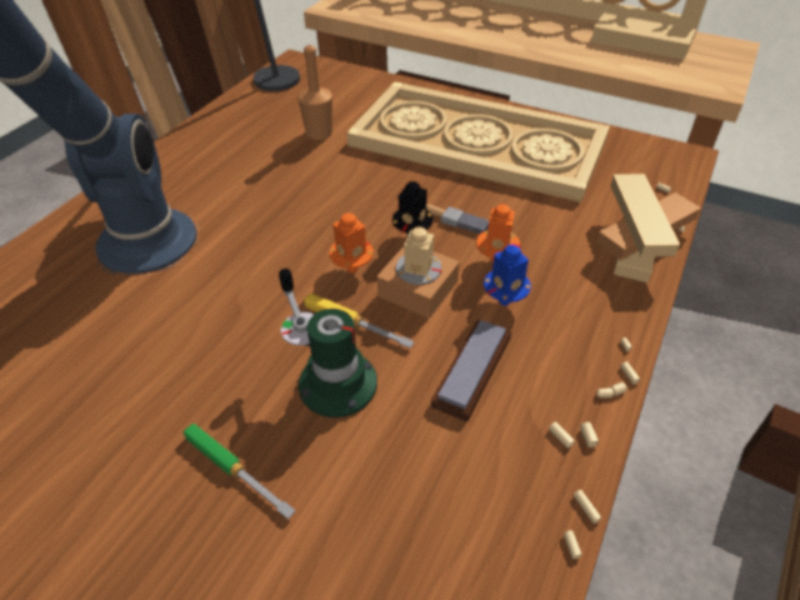

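View pics/b.png

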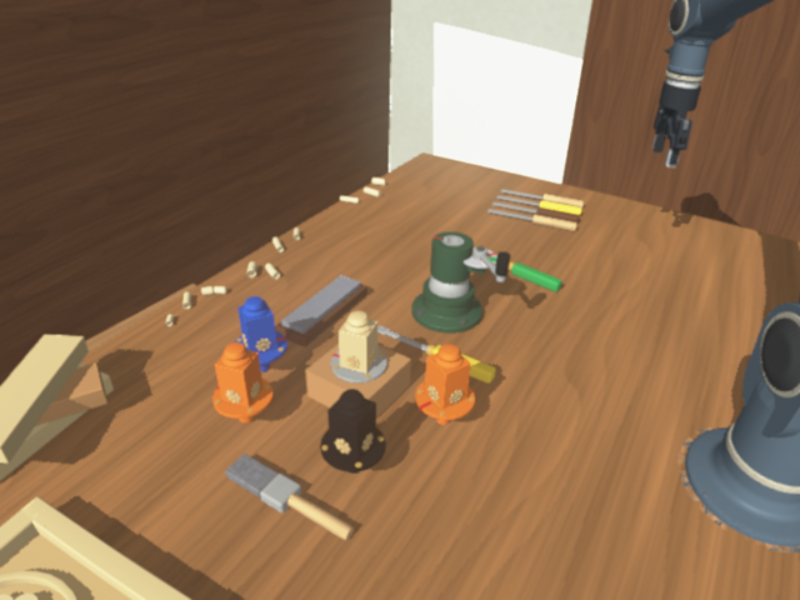

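The scene view shows the pale limewood finial on its stand at (418,255). The look-alikes are orange at (350,243) and (500,230), black at (412,208) and blue at (508,275). By the description the pale one on the beech block is the target. The hub is at (331,325) and its knob at (286,280). Next I'll take close crops to confirm the choice and find the stripes.

```bash
python3 - <<'E'
from h import *
a=bot.grab_frame("scene");b=bot.grab_frame("side")
def c(f,l,t): return cv2.resize(f["image"][t:t+75,l:l+100,::-1],(400,300),interpolation=cv2.INTER_CUBIC)
cv2.imwrite("pics/c.png",np.vstack([np.hstack([c(a,215,208),c(a,285,170)]),np.hstack([c(b,325,180),c(b,240,245)])]))
for f,fin,kn in((a,(334,204),None),(b,(285,275),None)):
    for k in("positioner","finial","stand","lever_knob","clamp_lever"):
        for r in bot.cut_out(f,k)[:2]:
            m=r["region"];ys,xs=np.nonzero(m);print(k,round(r["p"],2),[int(v) for v in r["rect"]],xs.mean().round(1),ys.mean().round(1))
E
```

```text
positioner 0.75 [222, 215, 299, 336] 262.8 286.9
finial 0.97 [314, 182, 351, 224] 334.5 207.2
finial 0.94 [382, 163, 414, 206] 397.8 186.0
stand 0.8 [296, 200, 368, 255] 334.9 229.0
lever_knob 0.76 [227, 217, 248, 264] 233.7 239.4
clamp_lever 0.7 [221, 211, 246, 267] 233.4 238.4
clamp_lever 0.63 [345, 258, 408, 339] 376.5 296.7
positioner 0.73 [329, 187, 404, 268] 363.6 226.3
finial 0.97 [188, 235, 232, 301] 208.1 265.0
finial 0.86 [256, 312, 310, 377] 282.0 346.9
stand 0.56 [243, 273, 327, 335] 287.0 304.1
lever_knob 0.85 [379, 196, 410, 225] 395.0 209.1
clamp_lever 0.17 [263, 248, 309, 305] 286.4 279.9
```

View pics/c.png

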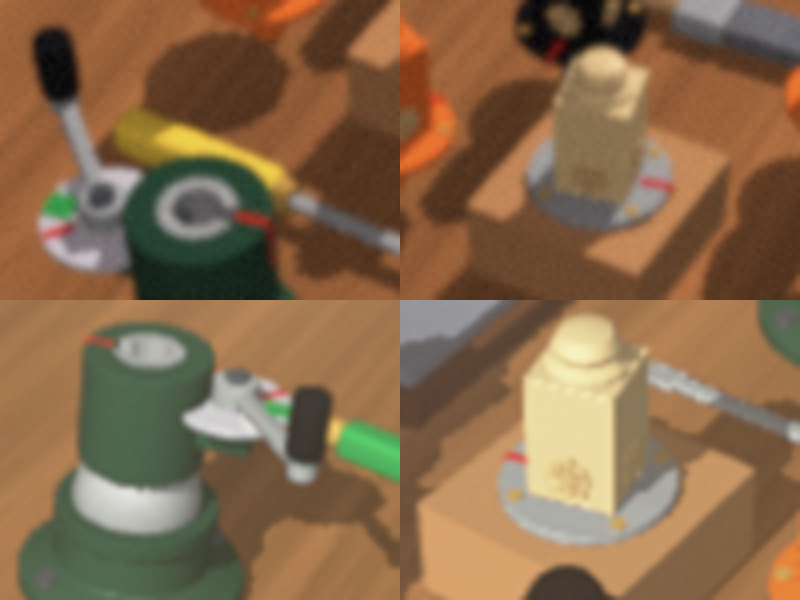

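The crops confirm the pale block with a red stripe on a steel faceplate. They also show the hub's stripe, and the knob's bar lying near the white mark. Pixels turned into positions next.

```bash
python3 - <<'E'
from h import *
a=bot.grab_frame("scene");b=bot.grab_frame("side")
def tri(p,q):
    o1,d1=ray(a,p);o2,d2=ray(b,q)
    s=np.linalg.lstsq(np.c_[d1,-d2],o2-o1,rcond=None)[0];P,Q=o1+s[0]*d1,o2+s[1]*d2
    return ((P+Q)/2).round(1),np.linalg.norm(P-Q).round(1)
print("hub",tri((264.25,260),(362.5,192.5)),atz(a,(264.25,260),160),atz(b,(362.5,192.5),160))
print("hubstripe",atz(a,(278.25,262.2),160),atz(b,(350,190.5),160))
print("knob",tri((229.25,224.5),(402.25,211.25)),atz(a,(229.25,224.5),169),atz(b,(402.25,211.25),169))
print("plate",tri((335,215),(287.25,290.5)),atz(a,(335,215),62),atz(b,(287.25,290.5),62))
print("pstripe",atz(a,(349.25,216.25),62),atz(b,(268,284.5),62))
w=bot.grab_frame("wrist");print("wristcam",ray(w,(320,240)),w["vfov"])
R=cv2.Rodrigues(np.array(bot.observe()["eef_rot"]))[0];print(R.round(3))
print("hub,knob seen in wrist",proj(w,[a_ for a_ in [[600,-250,160]]]))
E
```

```text
hub (array([ 583. , -145.5,  158.1]), np.float64(2.8)) [ 585.41573126 -146.35331357  160.        ] [ 580.5262727  -143.09626713  160.        ]
hubstripe [ 613.33944639 -138.70079614  160.        ] [ 608.95762717 -136.02438571  160.        ]
knob (array([468.3, -99.7, 167.1]), np.float64(2.8)) [ 471.14176953 -100.83695866  169.        ] [466.31842585 -97.73955288 169.        ]
plate (array([604. , 134.6,  56. ]), np.float64(2.8)) [607.9399714  129.65070971  62.        ] [598.67493676 140.05143577  62.        ]
pstripe [641.0553538  141.44831827  62.        ] [641.53552118 145.29416492  62.        ]
wristcam (array([ 367.35110024, -570.5233667 ,  374.12064245]), array([-0.27528404, -0.13020305, -0.95271385])) 70.00416554769409
[[ 0.893  0.449  0.   ]
 [ 0.449 -0.893 -0.   ]
 [ 0.     0.    -1.   ]]
hub,knob seen in wrist [[345.23388451 283.7406736 ]]
```

```bash
cat >> h.py <<'E'
def go(pos,closedeg):
    """print shift and turn in creep units from measured pose to pos with tool down, y along closedeg (nearest half turn)"""
    o=bot.observe();R0=cv2.Rodrigues(np.array(o["eef_rot"]))[0]
    best=None
    for k in(0,180):
        c=np.radians(closedeg+k);y=np.array([np.cos(c),np.sin(c),0]);z=np.array([0,0,-1.]);R1=np.c_[np.cross(y,z),y,z]
        w=cv2.Rodrigues(R0.T@R1)[0].ravel()
        if best is None or np.linalg.norm(w)<np.linalg.norm(best): best=w
    s=R0.T@(np.array(pos)-np.array(o["tcp_pos"]))
    print("creep:",(best/(np.pi/2)).round(4),(s/500).round(4),"mm",s.round(1),"deg",np.degrees(best).round(1))
E
python3 -c "
from h import *
go([505,-130,300],105)"
```

```text
creep: [ 1.000e-04 -0.000e+00  1.299e-01] [ 0.7855 -0.6641 -0.1033] mm [ 392.8 -332.   -51.7] deg [ 0.  -0.  11.7]
```

```bash
for i in 1; do python3 -m creep '0 0 0.13 0.4 -0.34 -0.104 -1;0 0 0.13 0.4 -0.34 -0.104 -1;0 0 0.13 0.5 -0.43 -0.104 -1;0 0 0.13 0.6 -0.5 -0.104 -1;0 0 0.13 0.7855 -0.664 -0.104 -1'; done; python3 -c "
from h import *
go([505,-130,300],105)"
```

```text
time: 2.28
tcp_pos: [425.4, -316.9, 290.7]
eef_rot: [3.114, 0.41, 0.002]
ft_force: [1.6, 0.1, -0.2]
gripper_width: 1.0
finger_force: 0.0
creep: [ 0.0008 -0.0007 -0.0001] [ 0.2504 -0.3198 -0.0188] mm [ 125.2 -159.9   -9.4] deg [ 0.1 -0.1 -0. ]
```

```bash
python3 -m creep '0 0 0 0.25 -0.32 -0.019 -1;0 0 0 0.25 -0.32 -0.019 -1;0 0 0 0.25 -0.32 -0.019 -1;0 0 0 0.25 -0.32 -0.019 -1;0 0 0 0.25 -0.32 -0.019 -1'; python3 - <<'E'
from h import *
w=bot.grab_frame("wrist");cv2.imwrite("pics/w1.png",cv2.resize(w["image"][:,:,::-1],(800,600)))
print(bot.observe()["tcp_pos"])
print(proj(w,[[583,-145.5,160],[468.5,-99.5,189]])*1.25)
E
```

```text
time: 2.9
tcp_pos: [504.2, -131.2, 299.6]
eef_rot: [3.114, 0.413, 0.0]
ft_force: [1.0, -0.3, -0.0]
gripper_width: 0.998
finger_force: 0.0
[ 503.59722228 -132.9469877   299.32924047]
[[460.74620923 163.81408826]
 [336.17457695 336.06162175]]
```

View pics/w1.png

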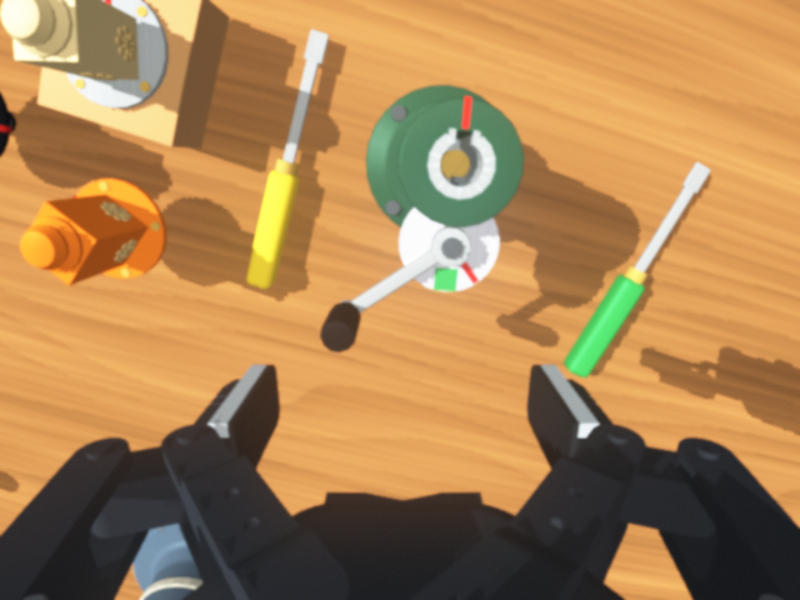

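The wrist view shows the hub bore at (461,163), its stripe at (467,112), the knob top at (338,336), the pivot bolt at (453,248) and the green mark at (446,280). Reprojection agrees to within 1-2 px.

```bash
python3 - <<'E'
from h import *
w=bot.grab_frame("wrist")
h=atz(w,(461/1.25,163/1.25),160);s=atz(w,(467/1.25,112/1.25),160);k=atz(w,(338/1.25,336/1.25),189);p=atz(w,(453/1.25,248/1.25),153)
y=np.arctan2(*(s-h)[1::-1]);y2=np.arctan2(*(h-p)[1::-1])
print(h,s,k,p,np.degrees([y,y2]),np.linalg.norm(h-p),np.linalg.norm((k-p)[:2]),np.degrees(np.arctan2(*(k-p)[1::-1])))
# finial from far: plate circle
R=[w["rvec"],w["tvec"]]
for _ in range(3):print(bot.observe()["tcp_pos"])
go([k[0],k[1],172],105)
E
```

```text
[ 582.77092321 -147.56885751  160.        ] [ 611.15813911 -142.63319272  160.        ] [ 468.35465525 -102.2673735   189.        ] [ 531.15873764 -158.88326441  153.        ] [ 9.86337307 12.36476663] 53.29947001101452 84.55596884611137 137.96634143624343
[ 503.29556307 -133.84973884  299.23013607]
[ 503.29556307 -133.84973884  299.23013607]
[ 503.29556307 -133.84973884  299.23013607]
creep: [ 0.0005  0.0006 -0.0019] [-0.0512 -0.0791  0.2544] mm [-25.6 -39.6 127.2] deg [ 0.   0.1 -0.2]
```

```bash
python3 -m creep '0 0 0 -0.051 -0.08 0 -0.5;0 0 0 -0.051 -0.08 0.05 -0.5;0 0 0 -0.051 -0.08 0.17 -0.4;0 0 0 -0.051 -0.08 0.253 -0.3;0 0 0 -0.051 -0.08 0.253 -0.2'; python3 -c "
from h import *
w=bot.grab_frame('wrist');crop(w,'w2.png',(120,160,520,460),2)
go([468.4,-101.5,172],105)"
```

```text
time: 3.62
tcp_pos: [466.2, -101.6, 170.4]
eef_rot: [-3.114, -0.404, 0.011]
ft_force: [-0.0, 0.5, 1.3]
gripper_width: 0.603
finger_force: 0.0
creep: [-0.0003  0.0014 -0.0021] [0.0003 0.0002 0.0011] mm [0.2 0.1 0.6] deg [-0.   0.1 -0.2]
```

View pics/w2.png

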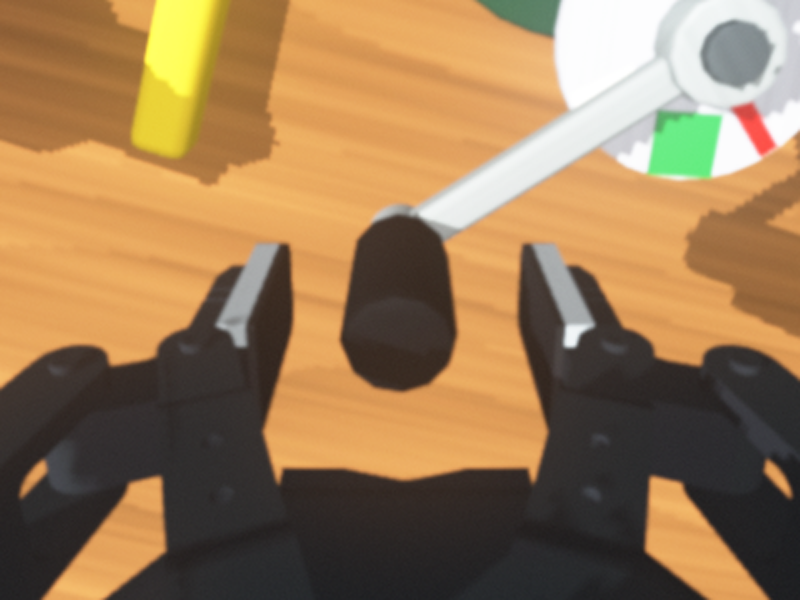

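The knob stands centred between the fingers: pads near x=260 and 545, knob at 400. Closing now.

```bash
python3 -m creep '0 0 0 0 0 0 0.8;0 0 0 0 0 0 0.8;0 0 0 0 0 0 0.8;0 0 0 0 0 0 0.8;0 0 0 0 0 0 0.8'; python3 - <<'E'
from h import *
o=bot.observe();t=np.array(o["tcp_pos"]);print(t)
piv=np.array([532.1,-157.3]);a0=np.degrees(np.arctan2(*(t[:2]-piv)[::-1]));r=np.linalg.norm(t[:2]-piv);print(a0,r)
R0=cv2.Rodrigues(np.array(o["eef_rot"]))[0]
for a in np.linspace(a0,192,6)[1:]:
    c=np.radians(a);P=np.r_[piv+85*np.array([np.cos(c),np.sin(c)]),t[2]];print(a.round(1),(R0.T@(P-t)/500).round(4))
E
```

```text
time: 4.3
tcp_pos: [469.8, -99.6, 175.1]
eef_rot: [3.114, 0.409, 0.004]
ft_force: [-2.7, 1.7, 5.3]
gripper_width: 0.243
finger_force: 58.4
[469.77258262 -99.57466583 175.059335  ]
137.1952924637589 84.95246413107975
148.2 [-0.0257  0.0198 -0.    ]
159.1 [-0.0472  0.0442 -0.0001]
170.1 [-0.0636  0.0722 -0.0001]
181.0 [-7.440e-02  1.028e-01 -1.000e-04]
192.0 [-7.920e-02  1.349e-01 -1.000e-04]
```

```bash
python3 -m creep '0 0 0 -0.0135 0.0095 0 0.8;0 0 0 -0.0257 0.0198 0 0.8;0 0 0 -0.037 0.0318 0 0.8;0 0 0 -0.0472 0.0442 0 0.8;0 0 0 -0.056 0.058 0 0.8'; python3 - <<'E'
from h import *
o=bot.observe();t=np.array(o["tcp_pos"])
piv=np.array([532.1,-157.3]);a0=np.degrees(np.arctan2(*(t[:2]-piv)[::-1]));r=np.linalg.norm(t[:2]-piv);print(a0,r)
R0=cv2.Rodrigues(np.array(o["eef_rot"]))[0]
for a in np.linspace(a0,192,6)[1:]:
    c=np.radians(a);P=np.r_[piv+85*np.array([np.cos(c),np.sin(c)]),t[2]];print(a.round(1),(R0.T@(P-t)/500).round(4))
E
```

```text
time: 4.92
tcp_pos: [448.9, -131.0, 174.9]
eef_rot: [-3.11, -0.417, 0.002]
ft_force: [-9.8, 9.7, 13.3]
gripper_width: 0.238
finger_force: 60.7
162.44348481109535 87.27626642997105
168.4 [-0.0049  0.0177 -0.0001]
174.3 [-0.012   0.0337 -0.0001]
180.2 [-0.0175  0.0504 -0.0002]
186.1 [-0.0212  0.0675 -0.0003]
192.0 [-0.0231  0.0849 -0.0003]
```

```bash
python3 -m creep '0 0 0 -0.004 0.0165 0 0.8;0 0 0 -0.011 0.033 0 0.8;0 0 0 -0.0165 0.0495 0 0.8;0 0 0 -0.02 0.067 0 0.8;0 0 0 -0.021 0.083 0 0.8'; python3 - <<'E'
from h import *
w=bot.grab_frame('wrist');crop(w,'w3.png',(120,60,520,360),2)
o=bot.observe();t=np.array(o["tcp_pos"]);print(t)
piv=np.array([532.1,-157.3]);print(np.degrees(np.arctan2(*(t[:2]-piv)[::-1])))
hb=proj(w,[[583,-146.5,160],[532.1,-157.3,153],[449,-175,189]]);print((hb-[120,60])*2)
E
```

```text
time: 5.55
tcp_pos: [444.6, -176.8, 174.2]
eef_rot: [-3.112, -0.413, 0.018]
ft_force: [-15.7, 7.1, 18.4]
gripper_width: 0.24
finger_force: 62.2
[ 444.88009966 -177.68948983  174.19178765]
-166.84219427206233
[[ 445.63360822 -266.81037192]
 [ 426.26094251   50.55747175]
 [ 402.23867841  525.14344513]]
```

View pics/w3.png

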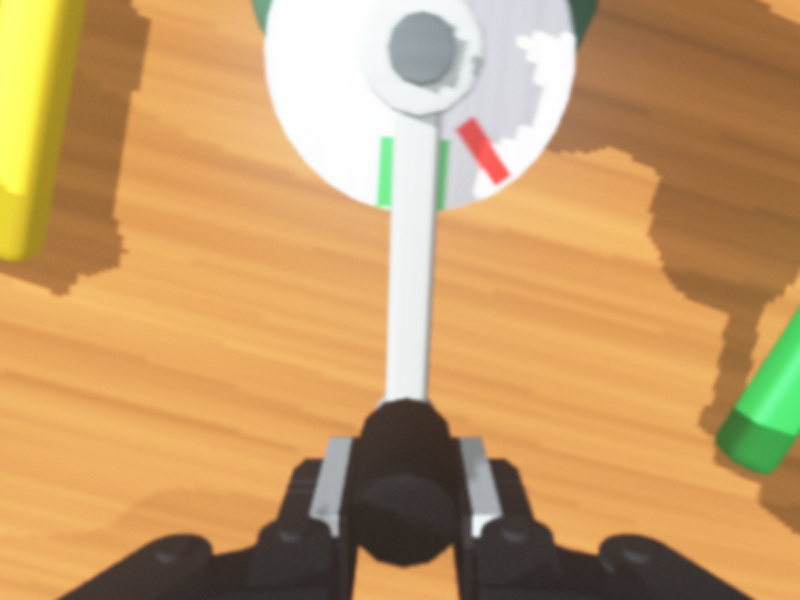

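The bar lies over the middle of the green mark, with green showing equally on both sides. I'll relax the radial pull, then open.

```bash
python3 -m creep '0 0 0 0.006 0 0 0.8;0 0 0 0.006 0 0 0.8;0 0 0 0.006 0 0 0;0 0 0 0.006 0 0 -0.3;0 0 0 0.006 0 0 -0.3'; python3 -m creep '0 0 0 0 0 0 -0.4;0 0 0 0 0 -0.1 -0.6;0 0 0 0 0 -0.2 -1;0 0 0 0 0 -0.27 -1;0 0 0 0 0 -0.27 -1';python3 -c "
from h import *
go([560,90,315],105)"
```

```text
time: 6.22
tcp_pos: [453.5, -177.2, 173.3]
eef_rot: [3.114, 0.41, 0.002]
ft_force: [0.4, -0.2, 0.8]
gripper_width: 0.652
finger_force: 0.0
time: 6.85
tcp_pos: [454.6, -177.4, 310.8]
eef_rot: [3.112, 0.409, 0.009]
ft_force: [0.4, 0.7, 0.3]
gripper_width: 1.001
finger_force: 0.0
creep: [ 0.0024 -0.0034 -0.0001] [ 0.3421 -0.4621 -0.0083] mm [ 171.  -231.1   -4.1] deg [ 0.2 -0.3 -0. ]
```

```bash
python3 -m creep '0 0 0 0.3421 -0.4621 -0.008 -1;0 0 0 0.3421 -0.4621 -0.008 -1;0 0 0 0.3421 -0.4621 -0.008 -1;0 0 0 0.3421 -0.4621 -0.008 -1;0 0 0 0.3421 -0.4621 -0.008 -1';python3 -m creep '0 0 0 0 0 0 -1;0 0 0 0 0 0 -1;0 0 0 0 0 0 -1'; python3 -c "
from h import *
w=bot.grab_frame('wrist');p=proj(w,[[604,134,154],[604,134,62]]);print(p)
l=int(min(max(p[1][0]-130,0),380));t=int(min(max(p[1][1]-100,0),285));print(l,t)
crop(w,'w4.png',(l,t,l+260,t+195),3)
print(bot.observe()['tcp_pos'])"
```

```text
time: 7.48
tcp_pos: [558.3, 94.0, 310.5]
eef_rot: [-3.113, -0.416, 0.003]
ft_force: [-0.0, -0.1, -0.3]
gripper_width: 0.997
finger_force: 0.0
time: 7.85
tcp_pos: [558.1, 88.5, 311.4]
eef_rot: [3.114, 0.406, -0.002]
ft_force: [-0.3, -0.4, -0.6]
gripper_width: 0.998
finger_force: 0.0
[[282.60211522 151.82447098]
 [292.20169375 146.80698633]]
162 46
[558.20150952  88.68961481 311.66978553]
```

View pics/w4.png

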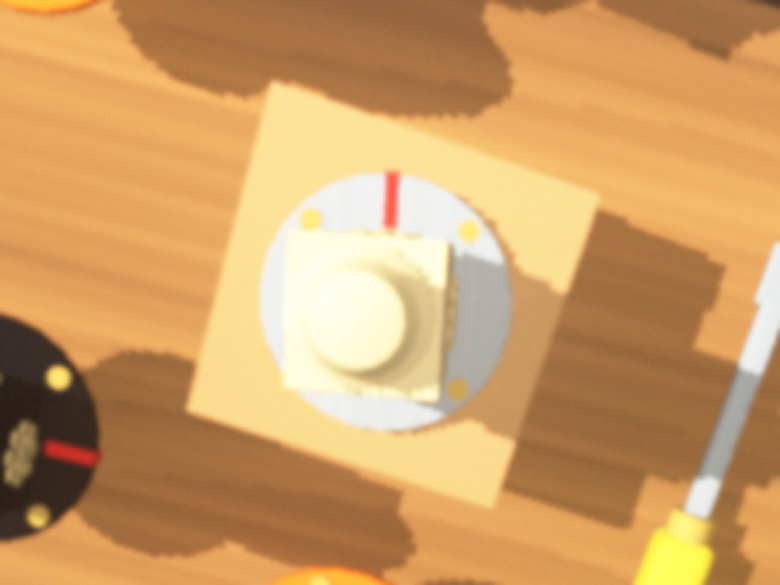

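The wrist view shows the finial plate centred at (386,301) in the crop, its stripe at (392,200), the block top at about (365,315) and the bud at (355,320). It stands on the beech block, away from the black look-alike.

```bash
python3 - <<'E'
from h import *
w=bot.grab_frame("wrist");q=lambda x,y,z:atz(w,(162+x/3,46+y/3),z)
c=q(386,301,62);s=q(392,175,62);b=q(365,315,132);d=q(355,320,154);e1=q(452,240,132)-q(285,230,132);e2=q(440,402,132)-q(285,388,132);e3=q(285,230,132)-q(285,388,132);e4=q(452,240,132)-q(440,402,132)
print(c,b,d,np.linalg.norm(s-c),[np.degrees(np.arctan2(v[1],v[0])).round(1) for v in(s-c,e1,e2,e3,e4)],np.linalg.norm(e1),np.linalg.norm(e3))
go([c[0],c[1],250],105)
E
```

```text
[604.2227095 135.9163761  62.       ] [603.19852648 135.55635647 132.        ] [602.99483439 135.8324962  154.        ] 42.69733227042972 [np.float64(10.7), np.float64(-78.7), np.float64(-80.5), np.float64(12.0), np.float64(10.0)] 47.65963968032136 44.98348855696479
creep: [ 0.0004  0.0001 -0.0016] [ 0.113  -0.0674  0.1236] mm [ 56.5 -33.7  61.8] deg [ 0.   0.  -0.1]
```

```bash
python3 -m creep '0 0 0.046 0.112 -0.067 0 -1;0 0 0.046 0.112 -0.067 0.1 -1;0 0 0.046 0.112 -0.067 0.2 -1;0 0 0.046 0.112 -0.067 0.3 -1;0 0 0.046 0.112 -0.067 0.35 -1';python3 -m creep '0 0 0 0 0 0.025 -1;0 0 0 0 0 0.047 -1;0 0 0 0 0 0.047 -1';python3 -c "
from h import *
go([603.7,135.7,113],100.8)
w=bot.grab_frame('wrist');crop(w,'w5.png',(120,160,520,460),1.5)"
```

```text
time: 8.57
tcp_pos: [602.4, 135.6, 134.0]
eef_rot: [3.127, 0.295, -0.006]
ft_force: [0.4, 0.2, 1.1]
gripper_width: 1.0
finger_force: 0.0
time: 8.95
tcp_pos: [604.0, 137.0, 113.5]
eef_rot: [3.127, 0.296, 0.0]
ft_force: [0.5, 0.0, 0.3]
gripper_width: 0.996
finger_force: 0.0
creep: [ 0.0001 -0.0001  0.0003] [-0.001   0.0025  0.0011] mm [-0.5  1.2  0.5] deg [ 0. -0.  0.]
```

View pics/w5.png

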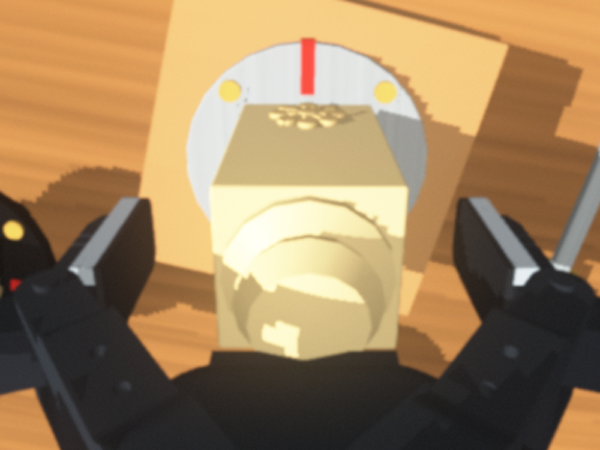

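The block is centred and square between the pads (block 212–407, pads 150–458). Gripping and lifting.

```bash
python3 -m creep '0 0 0 0 0 0 1;0 0 0 0 0 0 1;0 0 0 0 0 0 1;0 0 0 0 0 0 1;0 0 0 0 0 0 1' | grep -E 'force|width|pos'; python3 -m creep '0 0 0 0 0 -0.03 1;0 0 0 0 0 -0.1 1;0 0 0 0 0 -0.2 1;0 0 0 0 0 -0.3 1;0 0 0 0 0 -0.384 1';python3 -c "
from h import *
go([583,-146.5,305],102)"
```

```text
tcp_pos: [604.6, 137.0, 114.4]
ft_force: [0.6, -0.9, 5.4]
gripper_width: 0.534
finger_force: 63.3
time: 10.25
tcp_pos: [602.9, 137.4, 306.6]
eef_rot: [-3.127, -0.298, 0.002]
ft_force: [0.6, 0.2, -5.7]
gripper_width: 0.534
finger_force: 63.0
creep: [-0.0002  0.0008 -0.0124] [-0.1462  0.55    0.0033] mm [-73.1 275.    1.7] deg [-0.   0.1 -1.1]
```

```bash
python3 -m creep '0 0 0 -0.03 0.11 0 1;0 0 0 -0.06 0.22 0 1;0 0 0 -0.09 0.33 0 1;0 0 0 -0.12 0.44 0 1;0 0 0 -0.146 0.55 0 1'>/dev/null;python3 -m creep '0 0 0 0 0 0 1;0 0 0 0 0 0 1;0 0 0 0 0 0 1;0 0 0 0 0 0 1'; python3 - <<'E'
from h import *
print(bot.observe()["tcp_pos"])
a=bot.grab_frame("scene");b=bot.grab_frame("side");w=bot.grab_frame("wrist")
def c(f,l,t,W,H): return cv2.resize(f["image"][t:t+H,l:l+W,::-1],(400,300),interpolation=cv2.INTER_CUBIC)
for f in(a,b):print(proj(f,[[583,-146.5,160],[583,-146.5,248]]))
cv2.imwrite("pics/d.png",np.vstack([np.hstack([c(a,215,190,100,75),c(b,305,140,100,75)]),np.hstack([c(w,120,100,400,300),c(w,200,60,240,180)])]))
E
```

```text
time: 11.38
tcp_pos: [583.9, -145.1, 305.4]
eef_rot: [-3.127, -0.301, 0.0]
ft_force: [0.1, 0.5, -5.5]
gripper_width: 0.529
finger_force: 63.9
[ 583.93027761 -145.0846009   305.3596888 ]
[[263.18154759 259.63898094]
 [259.02078559 228.28724941]]
[[362.17872999 191.63923334]
 [365.21983016 155.98531843]]
```

View pics/d.png

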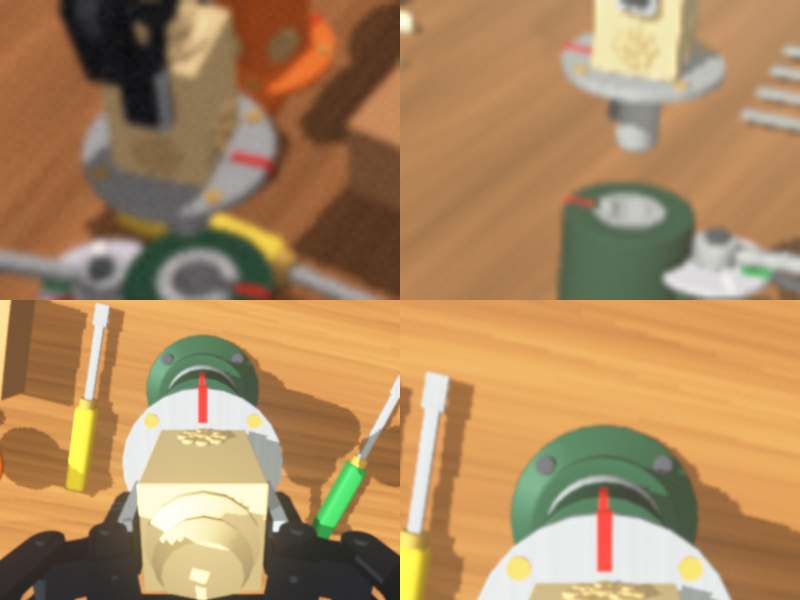

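The lever is still on the mark. The finial hangs over the hub with its stripes in line; both outer views suggest it sits about 1 mm short in x. I'll check the stripe offset in the wrist view.

```bash
python3 - <<'E'
from h import *
w=bot.grab_frame("wrist");I=w["image"].astype(int)
m=(I[...,0]>140)&(I[...,1]<90)&(I[...,2]<90);m[:, :270]=0;m[:,370:]=0;m[:100]=0;m[200:]=0
ys,xs=np.nonzero(m)
for y in np.unique(ys):
    x=xs[ys==y];print(y,x.min(),x.max(),end=' | ')
ps=[[583,-146.5,160],[611,-140.5,160],[613.8,-140,160]];print(proj(w,ps))
print(bot.observe()["tcp_pos"])
E
```

```text
172 321 321 | 173 320 323 | 174 319 323 | 175 319 323 | 176 319 324 | 177 319 324 | 178 320 323 | 179 320 323 | 180 320 323 | 181 320 322 | 182 320 322 | 183 320 323 | 184 320 323 | 185 320 323 | 186 319 325 | 187 319 326 | 188 319 326 | 189 320 325 | 190 320 325 | 191 320 325 | 192 320 325 | 193 320 325 | 194 320 325 | 195 320 325 | 196 320 325 | 197 320 325 | 198 320 325 | 199 320 325 | [[322.95291464 223.95438738]
 [322.22081716 189.21941847]
 [322.2689723  185.66134061]]
[ 583.93698466 -146.12699657  305.46084061]
```

```bash
python3 -m creep '0 0 0 0.002 0 0.03 1;0 0 0 0.002 0 0.06 1;0 0 0 0.002 0 0.076 1;0 0 0 0.002 0 0.076 1;0 0 0 0.002 0 0.076 1'; python3 - <<'E'
from h import *
a=bot.grab_frame("scene");b=bot.grab_frame("side")
def c(f,l,t,W,H): return cv2.resize(f["image"][t:t+H,l:l+W,::-1],(400,480),interpolation=cv2.INTER_CUBIC)
cv2.imwrite("pics/e.png",np.hstack([c(a,235,215,60,72),c(b,335,155,60,72)]))
o=bot.observe();print(o["tcp_pos"])
E
```

```text
time: 12.2
tcp_pos: [585.2, -146.5, 267.8]
eef_rot: [3.127, 0.297, 0.001]
ft_force: [-0.4, 0.1, -4.8]
gripper_width: 0.529
finger_force: 64.0
[ 585.27110999 -146.47645201  268.08448812]
```

View pics/e.png

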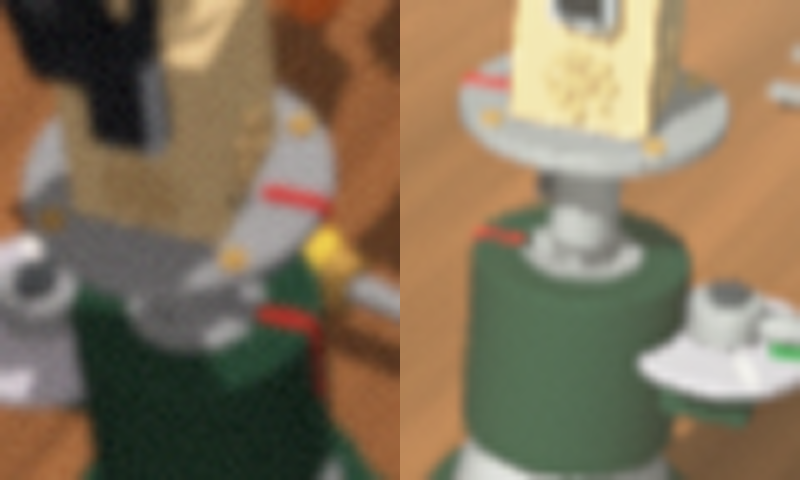

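In the side view the foot is centred on the bush (585 against 583) and the key points at the stripe. Lowering gently.

```bash
python3 -m creep '0 0 0 0 0 0.006 1;0 0 0 0 0 0.012 1;0 0 0 0 0 0.018 1;0 0 0 0 0 0.024 1;0 0 0 0 0 0.024 1'
```

```text
time: 12.92
tcp_pos: [584.7, -146.3, 255.0]
eef_rot: [-3.127, -0.297, 0.001]
ft_force: [1.0, 0.1, -4.7]
gripper_width: 0.529
finger_force: 64.0
```

```bash
python3 -m creep '0 0 0 0 0 0.006 1;0 0 0 0 0 0.012 1;0 0 0 0 0 0.018 1;0 0 0 0 0 0.024 1;0 0 0 0 0 0.024 1'
```

```text
time: 13.55
tcp_pos: [584.7, -146.3, 243.0]
eef_rot: [-3.127, -0.297, 0.001]
ft_force: [-0.5, 0.6, -6.3]
gripper_width: 0.532
finger_force: 63.9
```

The key entered without resistance. Continuing down.

```bash
python3 -m creep '0 0 0 0 0 0.006 1;0 0 0 0 0 0.012 1;0 0 0 0 0 0.018 1;0 0 0 0 0 0.024 1;0 0 0 0 0 0.03 1'|grep -E 'pos|force'; python3 -m creep '0 0 0 0 0 0.004 1;0 0 0 0 0 0.008 1;0 0 0 0 0 0.012 1;0 0 0 0 0 0.012 1;0 0 0 0 0 0.012 1'
```

```text
tcp_pos: [585.2, -146.1, 230.0]
ft_force: [-3.4, 2.2, 5.9]
finger_force: 65.4
time: 14.8
tcp_pos: [585.2, -146.1, 224.6]
eef_rot: [3.127, 0.297, 0.002]
ft_force: [-3.9, 2.6, 7.1]
gripper_width: 0.528
finger_force: 65.6
```

```bash
python3 -m creep '0 0 0 0 0 0.004 1;0 0 0 0 0 0.008 1;0 0 0 0 0 0.011 1;0 0 0 0 0 0.011 1'|grep -E 'pos|force'; python3 -m creep '0 0 0 0 0 0.002 1;0 0 0 0 0 0.004 1;0 0 0 0 0 0.004 1'
```

```text
tcp_pos: [585.3, -146.1, 219.8]
ft_force: [-4.5, 2.9, 10.7]
finger_force: 65.9
time: 15.68
tcp_pos: [585.4, -146.0, 218.5]
eef_rot: [3.127, 0.297, 0.003]
ft_force: [-6.3, 3.1, 13.5]
gripper_width: 0.531
finger_force: 66.5
```

```bash
python3 -m creep '0 0 0 -0.002 0 0.002 1;0 0 0 -0.002 0 0.004 1;0 0 0 -0.002 0 0.004 1'|grep -E 'pos|force'; python3 -m creep '0 0 0 0 0 0.002 1;0 0 0 0 0 0.004 1;0 0 0 0 0 0.004 1'
```

```text
tcp_pos: [585.2, -146.1, 218.3]
ft_force: [-7.9, 4.0, 21.3]
finger_force: 67.3
time: 16.42
tcp_pos: [585.2, -146.0, 218.3]
eef_rot: [3.126, 0.296, 0.007]
ft_force: [-11.3, 3.4, 31.1]
gripper_width: 0.526
finger_force: 68.5
```

The TCP has stopped at 218.3, which is home, with 31 N of push. One last look before handing in.

```bash
python3 - <<'E'
from h import *
a=bot.grab_frame("scene");b=bot.grab_frame("side")
def c(f,l,t,W,H): return cv2.resize(f["image"][t:t+H,l:l+W,::-1],(400,400),interpolation=cv2.INTER_CUBIC)
cv2.imwrite("pics/f.png",np.hstack([c(a,210,205,90,90),c(b,330,145,90,90)]))
o=bot.observe();print(o["tcp_pos"],o["ft_force"])
E
```

```text
[ 585.20175133 -146.06365841  218.32296759] [-12.00089375   3.39299863  29.99666492]
```

View pics/f.png

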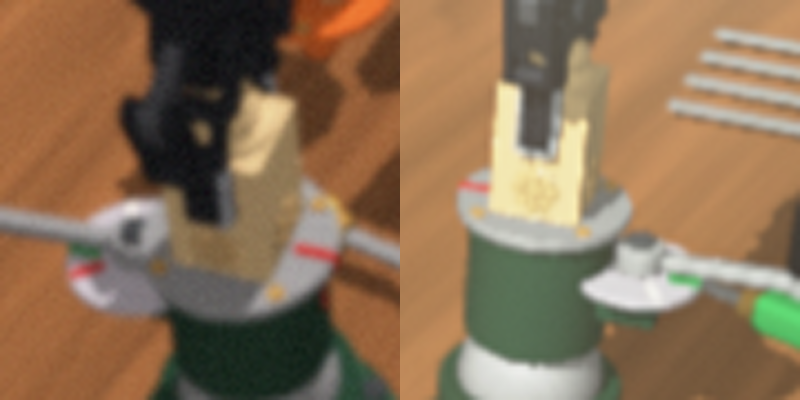

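The faceplate sits flush on the hub in both views, the finial is gripped, and the lever bar is still over the green mark. Handing in.

```bash
python3 -c "
from cell import bot
print(bot.close_job())"
```

```text
the job is handed in; nothing more can be done
None
```

I handed the job in with the lever on the middle of its green mark and the finial keyed into the hub, fully home, still gripped and pressed down with about 30 N; no verdict came back.

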